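# Twist-lock a sensor module into a luminaire

## Robot

A 7-joint arm with a two-finger parallel gripper is mounted at the origin on the work surface. World frame = base frame: x ahead of the robot, y to its left, z up, the work surface at z = 0. Lengths are in m, angles in rad, forces in N, time in s.
With the tool pointing down it reaches from about 0.425 to 0.875 m from the base axis. Payload 8.4 kg.
Tool frame: the origin (TCP) lies at the very end of the fingers, on their centre line; the grasp point (between the pads) lies 19 mm behind it (manip.grasp_offset is the distance from the TCP to the grasp point, in m); x points along the fingers, y is the direction in which the jaws open and shut, and the axes are right-handed (so a half turn about x gives the same grasp; the last joint's range is limited). The gripper opens to 85 mm and grips with 20 to 120 N. Pads are 22 mm wide; open, the fingers measure 114 mm over their backs; the gripper's body (76 mm by 85 mm) begins 54 mm behind the grasp point. The pads swing forward as they close: fully open they stand 13 mm farther back than shut.
Start: joints at [-1.36, 0.333, 0.04, 1.465, -0.013, 1.343, -0.059], TCP at [0.198, 0.619, 0.204] pointing down, gripper open.
Joint ranges: [-2.58, 2.58], [-0.38, 2.09], [-1.3, 1.39], [0.25, 2.4], [-1.5, 4.64], [0.08, 2.09], [-2.65, 2.65]. Speed limits (rad/s): [2.22, 2.22, 2.79, 2.79, 3.14, 3.14, 3.14].

## Interface

Orientations are given as a rotation vector (axis times angle).
In Python, from plant import manip gives the robot as it stands. The module is installed in compiled form; this text tells all that it offers. Calls block until the motion is done:
- manip.movep(position, orientation): joint-space move of the TCP to a pose.
- manip.line_to(position, v=0.15, attitude=None, max_force=None): straight line of the TCP; attitude=None keeps the orientation; v is the mean speed in m/s. With max_force (N) it stops when the force on the tool has changed by that much, and returns True; else False.
- manip.move_j(angles): joint-space move.
- manip.gripper_to(opening, grip_force=None): opening from 0.0 (shut) to 1.0 (fully open); grip_force is the grip in N (None keeps the last); returns when the fingers have stopped.
- manip.wait(seconds).
- manip.solve_ik(position, orientation): joint angles nearest the present ones, or None.
- manip.get_state(): the state.
- manip.grab_frame(name): name is "scene" or "side" or "wrist"; returns the picture (400x640x3 uint8, red, green, blue); there is no depth.
- manip.camera_params(name): a dict with "vfov" (degrees; the focal length in pixels is half the picture's height over the tangent of half this angle, whatever the lens; pixels are square), "cx", "cy" (the principal point, pixels), "D" ([k1, k2, p1, p2, k3] as OpenCV has them; the pictures are not rectified), "R" (3x3) and "t" (3): a world point X has camera coordinates R X + t; the wrist camera has in their place "hand_eye" (4x4, takes a point from camera to tool coordinates, whose origin is the TCP and whose axes are the tool frame's). Camera axes: x right, y down, z forward; pixel columns grow to the right and rows downward; lengths in m; the calibration is good to about 2 mm. A picture is of the moment at which its call begins: read the wrist's pose just before it. camera_params takes no time and is no camera call.
A pose or a line that the arm cannot do raises manip.IKError and nothing moves.
- manip.close_job(): hands the job in, once; it reports no verdict.
Trained networks look in the newest picture that a camera, given by its name, has taken for a name from the list of things; names that differ only in an ending like _2 or _b are one class to them, and where a whole thing is asked for, a point or a joint stands for the part that bears it (a point fixed in the world has none). Each returns a list of dicts, best first, with "confidence" (0 to 1); they miss things now and then, are a little off and sometimes report something else, mostly with a low value. They report only what shows in the picture. A call takes as long as a camera call.
- manip.silhouettes(camera, query): "mask" (400x640 bool, what is visible of it) and "rect" ([left, top, width, height] in pixels, round what is visible of it).
The state is a dict: "time_s": time; "qpos": joint angles; "joint_velocities": joint speeds; "tau": joint torques, N m; "ee_pos": TCP position; "orientation": TCP orientation; "force": force on the tool from outside, world axes, zero at the start; "torque": the same for the moment, N m; "grip_width": opening from 0.0 (shut) to 1.0 (fully open).
Only numpy, scipy, OpenCV 4.12 (cv2) and the standard library are available. Lean on these libraries where they do the work, as an engineer would, in place of code of your own. Each camera call takes 0.05 s, during which the arm holds its last target. There are 200 camera calls.

## Task

Fit the grey sensor module with the two lugs into the round twist-lock socket on top of the aluminium luminaire: line its lugs up with the socket's slots, push it gently down against the spring and turn it clockwise until it locks, then let go so that it stays held down, upright, in the socket. Never force it, and do not disturb the other things on the bench.

Things in the scene. Friction and masses are not known exactly. Their poses are not given: they have to be found in the camera images.
- module: grey plastic sensor module, loose, upright on the bench, 0.12 to 0.2 kg. Origin: centre of its foot's underside, z up its axis. Round foot of 41 mm diameter (lowest 8 mm taper to 31 mm); round shoulder of 62 mm diameter from 26 to 31 mm up; grip block on top. It looks the same after half a turn.
- module_grip (a point): centre of the module's grip block, 49 mm above the foot's underside, axes as the module's. The block is 56 mm long along x, 34 mm wide along y (two flat sides to grip) and spans 31 to 67 mm above the underside; a small black dome on top adds 8 mm.
- module_lug (a point): outer end of the module's +x lug. Two opposite square lugs stick out of the foot along +x and -x, under the ends of the grip block: to 25.5 mm from the axis, 8.4 mm wide, from 9 to 15 mm above the underside. This point is 12 mm above the underside.
- luminaire: aluminium street-light housing, fixed to the bench, 268 mm long along its x, 112 mm wide along y, top 46 mm above the bench. Origin: centre of its underside, z up. The black socket stands on its middle, 28 mm high, 74 mm across. Contact forces on it adding up to over 60 N (all lugs and stops counted; a twist of about 0.8 N m against a stop) spoil it.
- socket_mouth (a point): centre of the socket's rim plane, 74 mm above the bench, axes as the luminaire's. Bore 43 mm wide with two opposite slots, 28 degrees wide, out to 27.8 mm from the axis; lugs enter within 3 degrees. The slots are turned from the luminaire's x, counter-clockwise from above, by an unmeasured 8 to 55 degrees (stiff). See them from above, or rest lugs lightly on the rim (foot 9 mm below it), turn.
- socket_seat (a point): on the socket's axis 20 mm below the rim: where the foot's underside is when locked. A sprung plate meets the foot 9.5 mm below the rim, pushing up 4 N, plus 0.5 N per mm. Lugs pass under the ledge with the foot 23 to 26 mm below the rim (hard stop at 26, shoulder on rim).
- socket_floor (a point): on the socket's axis at its floor, 28 mm below the rim. Pushed down, the module turns clockwise seen from above 46 degrees from slot to pocket; a hard stop comes about 4 degrees later; the other way is blocked. Let up there, the spring lifts the lugs 3 mm into pockets and locks it (foot 20 mm below rim). Unlocked, it springs up to 9 mm below the rim or stays under the ledge at 23 mm.
- blank_cap: bystander: round grey blanking cap without lugs, 56 mm across, 28 mm high, loose; origin under its centre
- gland: bystander: brass cable gland standing upright, 42 mm across, 25 mm high, loose; origin under its centre
- tape: bystander: roll of black tape, 96 mm across, 22 mm high, loose; origin under its centre
- screwdriver: bystander: yellow-handled screwdriver, lying loose; origin under its middle
- multimeter: bystander: red multimeter, 90 x 190 x 55 mm, lying loose; origin under its centre
- drill: bystander: red hand drill lying on its side, 280 mm long and 75 mm high, loose; origin under the back of its motor housing, x along the spindle
- pliers: bystander: red-handled pliers lying loose, 180 mm long along x, 14 mm high

How it is judged:
By the outcome, as a careful person would: the job done as asked, in the order asked, and still so for the second after the job is handed in, with the robot touching nothing.
It also fails if it takes over 72 s, if anything falls off the work surface, if the arm or the gripper's body presses on something with over 40 N, if the wrist force passes 120 N, or if a joint passes its speed limit or range.

## Working session

There is one attempt and no reset: what is moved stays moved. The work goes in short steps, each a Python script; the robot and the scene stay as the last script left them, time stands still between calls to the robot, and variables do not carry over. Pictures are saved under pics/ and viewed, about 8 in all and at most 12, crops included, and the job is handed in when it is done.

```bash
mkdir -p pics; cat > h.py <<'E'
import numpy as np, cv2
from plant import manip
from scipy.spatial.transform import Rotation as Ro
def K(p):
    f=200/np.tan(np.radians(p["vfov"])/2); return np.array([[f,0,p["cx"]],[0,f,p["cy"]],[0,0,1]])
def pose(cam):
    p=manip.camera_params(cam); k=K(p); D=np.array(p["D"],float)
    if cam=="wrist":
        s=manip.get_state(); T=np.eye(4); T[:3,:3]=Ro.from_rotvec(s["orientation"]).as_matrix(); T[:3,3]=s["ee_pos"]
        M=np.linalg.inv(T@np.array(p["hand_eye"])); R,t=M[:3,:3],M[:3,3]
    else: R,t=np.array(p["R"]),np.array(p["t"])
    return k,D,R,t
def ray(P,uv,z):
    k,D,R,t=P; n=cv2.undistortPoints(np.array(uv,float).reshape(-1,1,2),k,D).reshape(-1,2)
    d=np.c_[n,np.ones(len(n))]@R; c=-R.T@t
    return c+d*((np.asarray(z)-c[2])/d[:,2])[:,None]
def proj(P,X):
    k,D,R,t=P; return cv2.projectPoints(np.array(X,float).reshape(-1,1,3),cv2.Rodrigues(R)[0],t,k,D)[0].reshape(-1,2)
def shot(cam,name=None):
    P=pose(cam); im=manip.grab_frame(cam)
    if name: cv2.imwrite("pics/%s.png"%name,im[:,:,::-1])
    return P,im
# tool down, jaw (tool y) along world angle a
def down(a):
    x=np.array([0,0,-1.]); y=np.array([np.cos(a),np.sin(a),0]); return Ro.from_matrix(np.c_[x,y,np.cross(x,y)]).as_rotvec()
E
python3 - <<'E'
from h import *
s=manip.get_state(); print(s)
ims=[]
for c in ["scene","side"]:
    P,im=shot(c,c+"0"); print(c, -P[2].T@P[3], P[2][2])
    for q in ["module","luminaire","blank_cap","drill","multimeter","tape","gland"]:
        for r in manip.silhouettes(c,q)[:2]:
            b=r["rect"]; print(q,round(r["confidence"],2),b, ray(P,[[b[0]+b[2]/2,b[1]+b[3]/2]],[0.03])[0].round(3))
P,im=shot("wrist","wrist0")
h=np.vstack([cv2.imread("pics/scene0.png"),cv2.imread("pics/side0.png")]); cv2.imwrite("pics/a0.png",cv2.resize(h,(480,600),interpolation=cv2.INTER_AREA))
E
```

```text
{'time_s': 0.0, 'qpos': array([-1.36016772,  0.33389364,  0.03985752,  1.46627632, -0.0133817 ,
        1.3433111 , -0.05849524]), 'joint_velocities': array([-0.00113841,  0.00032413,  0.00092844, -0.00013442, -0.00023087,
        0.00132146, -0.00112759]), 'tau': array([-1.25363954e-04, -6.58568215e+01,  1.36530820e+00, -4.05534089e+01,
        1.67048955e-02,  1.29812237e-02, -2.21243755e-05]), 'ee_pos': array([0.19805487, 0.61855881, 0.20272978]), 'orientation': array([ 0.24188694,  1.55721369, -0.24443638]), 'force': array([-0.78172636, -0.96321706,  0.39639605]), 'torque': array([ 0.00992144,  0.02493142, -0.00852671]), 'grip_width': 1.0012881831088234}
scene [1.04819398 0.5383517  1.07930031] [-0.35993255 -0.43691101 -0.82435267]
module 0.81 [347.6, 228.4, 24.5, 21.0] [0.561 0.159 0.03 ]
luminaire 0.77 [256.6, 136.6, 77.9, 66.2] [ 0.553 -0.167  0.03 ]
blank_cap 0.61 [320.2, 251.9, 20.1, 20.0] [0.677 0.163 0.03 ]
drill 0.76 [389.2, 296.3, 77.3, 103.7] [0.637 0.497 0.03 ]
multimeter 0.92 [219.8, 107.5, 53.7, 32.8] [ 0.564 -0.442  0.03 ]
multimeter 0.6 [258.5, 136.8, 75.3, 66.8] [ 0.552 -0.164  0.03 ]
tape 0.9 [256.9, 232.7, 30.9, 29.6] [0.779 0.024 0.03 ]
gland 0.43 [370.0, 219.8, 19.2, 16.4] [0.489 0.167 0.03 ]
gland 0.39 [344.6, 225.8, 24.9, 25.2] [0.566 0.152 0.03 ]
side [0.55200867 0.91374433 1.08614584] [ 0.03932526 -0.65737837 -0.75253386]
module 0.95 [323.8, 231.2, 22.1, 24.3] [0.565 0.157 0.03 ]
luminaire 0.67 [302.9, 145.9, 81.6, 38.7] [ 0.545 -0.169  0.03 ]
blank_cap 0.51 [291.4, 234.2, 18.2, 20.3] [0.665 0.165 0.03 ]
drill 0.79 [214.9, 306.1, 115.9, 85.9] [0.706 0.48  0.03 ]
multimeter 0.8 [325.6, 99.5, 36.6, 36.9] [ 0.549 -0.424  0.03 ]
tape 0.68 [256.5, 196.5, 30.4, 24.7] [0.766 0.034 0.03 ]
gland 0.55 [357.5, 241.5, 17.1, 15.3] [0.474 0.174 0.03 ]
gland 0.3 [325.9, 229.8, 21.3, 25.1] [0.56  0.154 0.03 ]
```

View pics/scene0.png

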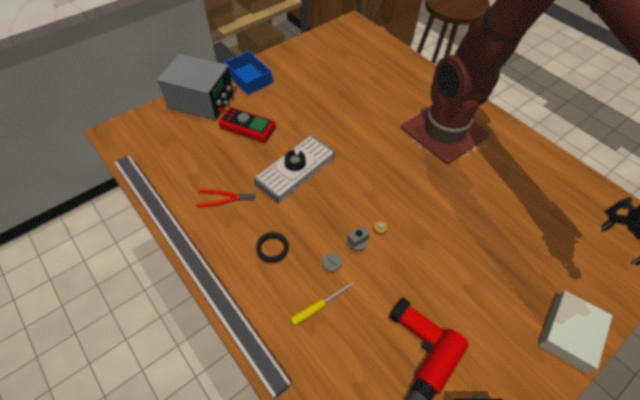

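View pics/wrist0.png

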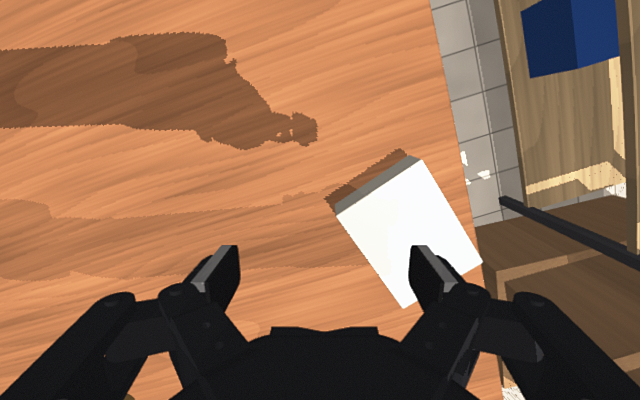

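```bash
python3 - <<'E'
from h import *
p=manip.camera_params("wrist"); H=np.array(p["hand_eye"]); print(H.round(3),p["vfov"],p["cx"],p["cy"],p["D"])
s=manip.get_state(); R0=Ro.from_rotvec(s["orientation"]).as_matrix(); print(R0.round(2)); a0=np.arctan2(R0[1,1],R0[0,1]); print("a0",a0)
def look(xy,zt,hc,a):
    # TCP pos so that camera's optical axis hits (xy,zt) with camera height hc above it
    R=Ro.from_rotvec(down(a)).as_matrix(); c=R@H[:3,3]; d=R@H[:3,2]
    cam=np.array([*xy,zt])-d*(hc/-d[2]); return cam-c
for name,xy,zt in [("mod",(0.563,0.158),0.05),("lum",(0.549,-0.168),0.074)]:
    best=None
    for a in np.arange(-np.pi,np.pi,np.pi/8):
        for hc in (0.26,):
            pos=look(xy,zt,hc,a); q=manip.solve_ik(pos,down(a))
            if q is not None:
                c=np.abs(q-manip.get_state()["qpos"]).max()
                if best is None or c<best[0]: best=(c,a,pos,q)
    print(name,best)
    manip.movep(best[2],down(best[1])); P,im=shot("wrist",name+"1")
    for q in ["module","gland","blank_cap","luminaire"]:
        for r in manip.silhouettes("wrist",q)[:1]:
            b=r["rect"]; print(q,round(r["confidence"],2),b,ray(P,[[b[0]+b[2]/2,b[1]+b[3]/2]],[zt])[0].round(4))
    np.savez(name+"1.npz",k=P[0],D=P[1],R=P[2],t=P[3])
    s=manip.get_state(); print(s["time_s"],s["ee_pos"],s["force"])
E
```

```text
[[ 0.    -0.268  0.963 -0.17 ]
 [ 1.    -0.    -0.     0.   ]
 [ 0.     0.963  0.268 -0.067]
 [ 0.     0.     0.     1.   ]] 70.1736750418261 323.8249256859393 200.5866923941277 [-0.03539241  0.          0.          0.          0.        ]
[[-0.    0.3   0.95]
 [-0.    0.95 -0.3 ]
 [-1.   -0.   -0.  ]]
a0 1.2609894585596217
mod (np.float64(0.5313996970271431), np.float64(0.39269908169872414), array([0.5611049 , 0.16238807, 0.1396611 ]), array([-0.82879243,  0.26363458,  0.5583447 ,  1.73713826, -0.14966709,
        1.18335509,  0.16348785]))
module 0.77 [291.2, 168.4, 68.0, 71.9] [0.5654 0.1571 0.05  ]
gland 0.84 [227.2, 140.6, 41.5, 40.5] [0.4842 0.1681 0.05  ]
blank_cap 0.79 [387.7, 205.1, 53.6, 50.3] [0.6564 0.1664 0.05  ]
luminaire 0.57 [119.7, 353.0, 62.1, 45.2] [ 0.4566 -0.1167  0.05  ]
3.2083 [0.56100068 0.16292218 0.13964147] [ 0.16425241  0.50206738 -0.56384453]
lum (np.float64(0.32700535376421425), np.float64(0.0), array([ 0.5489284 , -0.16322073,  0.1636611 ]), array([-0.50233114,  0.25714594,  0.84465864,  1.74507558, -0.20314828,
        1.23024699,  0.39439186]))
module 0.39 [183.7, 135.9, 259.1, 126.0] [ 0.5398 -0.1636  0.074 ]
luminaire 0.75 [185.1, 134.1, 258.9, 130.0] [ 0.5411 -0.1638  0.074 ]
4.7 [ 0.54925498 -0.1620153   0.16347265] [ 0.1946514  -0.5090131  -0.62156221]
```

View pics/mod1.png

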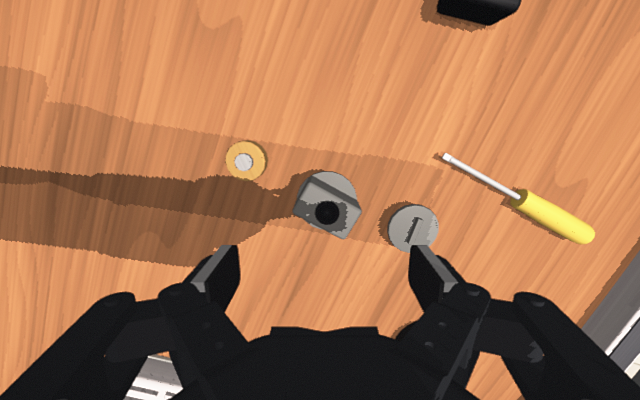

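View pics/lum1.png

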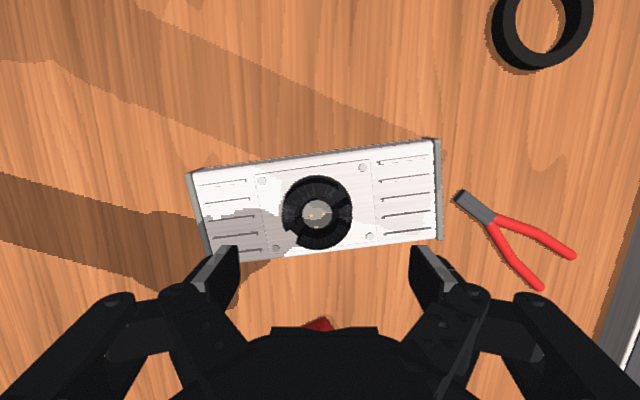

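```bash
cat >> h.py <<'E'
def topdown(P,im,xy,z,half,n=400):
    # image: right=+x world, up=+y
    g=np.linspace(-half,half,n); X,Y=np.meshgrid(xy[0]+g,xy[1]-g)
    m=proj(P,np.c_[X.ravel(),Y.ravel(),np.full(X.size,z)]).astype(np.float32).reshape(n,n,2)
    return cv2.remap(im,m[...,0],m[...,1],cv2.INTER_CUBIC)
def load(n):
    d=np.load(n+".npz"); return (d["k"],d["D"],d["R"],d["t"]),cv2.imread("pics/%s.png"%n)
E
python3 - <<'E'
from h import *
P,im=load("mod1"); A=topdown(P,im,(0.565,0.157),0.067,0.05)
P,im=load("lum1"); B=topdown(P,im,(0.549,-0.165),0.074,0.05)
B=(255*np.clip(B/160.,0,1)**0.5).astype(np.uint8)
cv2.imwrite("pics/td1.png",np.hstack([A,B]))
E
```

```text
(no output)
```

View pics/td1.png

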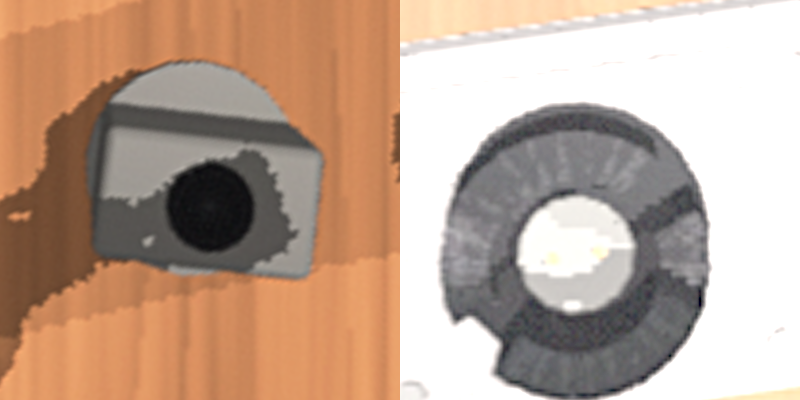

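The left half shows the module's block, centre about (207,203), turned about -6°. The right half shows the socket rim centred near (576,265), with dark notches around 30–35° that I think are the slots. I'll look again from straight above, closer.

```bash
python3 - <<'E'
from h import *
H=np.array(manip.camera_params("wrist")["hand_eye"])
def lookdown(xy,zt,hc,phi):
    # camera straight down, image x along world angle phi
    Rc=np.c_[[np.cos(phi),np.sin(phi),0],[np.sin(phi),-np.cos(phi),0],[0,0,-1.]]
    R=Rc@H[:3,:3].T; return np.array([*xy,zt+hc])-R@H[:3,3], Ro.from_matrix(R).as_rotvec()
for i,(phi,off) in enumerate([(0.,0.0),(0.6,0.0)]):
    # target a bit above image centre so fingers do not hide it
    d=np.array([np.sin(phi),-np.cos(phi)])*0.012
    pos,o=lookdown(np.array([0.549,-0.169])+d,0.074,0.215,phi)
    try: manip.movep(pos,o)
    except manip.IKError: print("ik",phi); continue
    P,im=shot("wrist","soc%d"%i); np.savez("soc%d.npz"%i,k=P[0],D=P[1],R=P[2],t=P[3])
    s=manip.get_state(); print(s["time_s"],s["ee_pos"])
T=[]
for i in range(2):
    P,im=load("soc%d"%i); B=topdown(P,im,(0.549,-0.169),0.074,0.045)
    T.append((255*np.clip(B/200.,0,1)**0.5).astype(np.uint8))
cv2.imwrite("pics/td2.png",np.hstack(T))
E
```

```text
5.275 [ 0.54901305 -0.20041746  0.10670231]
5.8333 [ 0.56657382 -0.19492776  0.10731004]
```

View pics/td2.png

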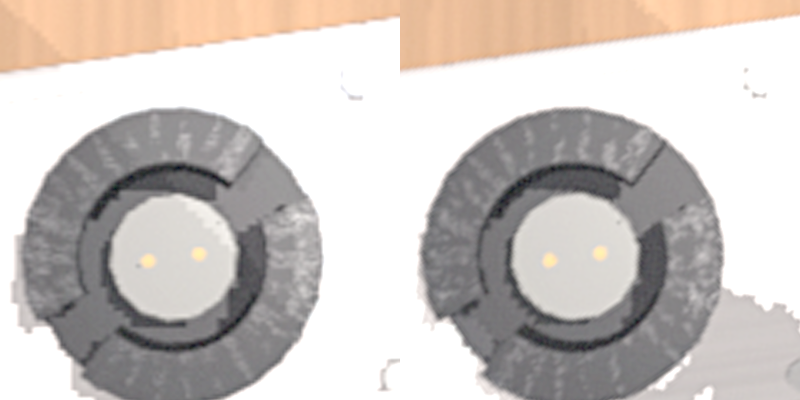

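Both straight-down views agree. The socket centre is at about (173.5,256.5), which is world (0.543,-0.182). The slot edges give an axis at about 37.7°, and the two spring-plate contacts are visible. Next I'll choose a feasible wrist branch and check the module from straight above.

```bash
cat >> h.py <<'E'
H=np.array(manip.camera_params("wrist")["hand_eye"])
def lookdown(xy,zt,hc,phi,sh=0.012):
    Rc=np.c_[[np.cos(phi),np.sin(phi),0],[np.sin(phi),-np.cos(phi),0],[0,0,-1.]]
    R=Rc@H[:3,:3].T; xy=np.array(xy)+sh*np.array([np.sin(phi),-np.cos(phi)])
    return np.array([*xy,zt+hc])-R@H[:3,3], Ro.from_matrix(R).as_rotvec()
SOC=np.array([0.5431,-0.1817]); SLOT=37.7
E
python3 - <<'E'
from h import *
for base in (90,-90):
    for n,xy,z,y in [("pick",(0.567,0.156),0.033,-6),("pickhi",(0.567,0.156),0.15,-6),("ins",SOC,0.12,37.7),("turn",SOC,0.08,-8.3),("turn-",SOC,0.08,-12)]:
        q=manip.solve_ik(np.array([*xy,z]),down(np.radians(base+y))); print(base,n,None if q is None else q.round(2))
    pos,o=lookdown((0.567,0.156),0.067,0.235,np.radians(base-6)); q=manip.solve_ik(pos,o); print("look",None if q is None else q.round(2))
E
```

```text
90 pick [-0.77  0.39  0.52  1.83 -0.23  0.98  1.31]
90 pickhi [-0.81  0.26  0.55  1.71 -0.15  1.21  1.25]
90 ins [-0.11  0.24  0.42  1.78 -0.11  1.14  2.57]
90 turn [-0.24  0.31  0.58  1.83 -0.19  1.06  1.83]
90 turn- [-0.25  0.31  0.59  1.83 -0.19  1.06  1.77]
look [-0.57  0.56  0.46  1.41 -0.3   1.49  1.39]
-90 pick [-1.16  0.58  1.06  1.84 -0.58  1.07 -1.54]
-90 pickhi [-1.18  0.38  1.05  1.73 -0.35  1.23 -1.72]
-90 ins [-0.63  0.39  1.08  1.8  -0.38  1.17 -0.34]
-90 turn [-0.69  0.55  1.22  1.84 -0.57  1.16 -0.98]
-90 turn- [-0.69  0.56  1.23  1.84 -0.58  1.16 -1.04]
look [-0.8   0.03  0.33  2.04  0.18  0.86 -2.24]
```

```bash
python3 - <<'E'
from h import *
p=manip.get_state()["ee_pos"]; manip.line_to(p+[0,0,0.08],v=0.3)
pos,o=lookdown((0.567,0.156),0.067,0.235,np.radians(-96)); manip.movep(pos,o)
P,im=shot("wrist","modd"); np.savez("modd.npz",k=P[0],D=P[1],R=P[2],t=P[3])
print(manip.get_state()["time_s"],manip.get_state()["ee_pos"])
P,im=load("modd"); cv2.imwrite("pics/td3.png",cv2.resize(topdown(P,im,(0.567,0.156),0.067,0.045),(500,500)))
for r in manip.silhouettes("wrist","module")[:1]: print(r["confidence"],r["rect"])
E
```

```text
9.1833 [0.53580058 0.15916566 0.11973972]
0.75 [290.8, 151.5, 67.3, 72.2]
```

View pics/td3.png

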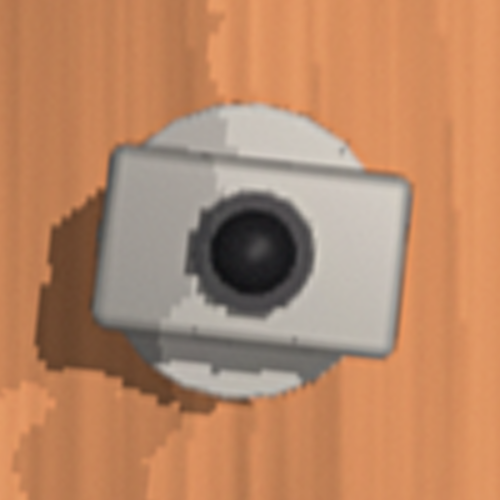

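The module is centred at (253,250), which is world (0.5675,0.156), with yaw -5.9°. Its surroundings are clear for the jaws. Picking it up now.

```bash
python3 - <<'E'
from h import *
a=np.radians(-95.9); c=[0.5675,0.156]
manip.movep([*c,0.13],down(a)); manip.line_to([*c,0.034],v=0.12,max_force=8)
print(manip.get_state()["ee_pos"])
manip.gripper_to(0.0,60); s=manip.get_state(); print("w",s["grip_width"],s["ee_pos"],s["force"])
manip.line_to([*c,0.06],v=0.06); manip.line_to([*c,0.19],v=0.25)
manip.movep([*SOC,0.19],down(np.radians(-90+SLOT)))
manip.wait(0.3); s=manip.get_state(); print(s["time_s"],s["grip_width"],s["ee_pos"],s["force"],s["torque"])
np.save("f0.npy",np.r_[s["force"],s["torque"]])
shot("wrist","held"); a=cv2.imread("pics/held.png")
P,im=shot("side","side2"); u=proj(P,[[*SOC,0.15]])[0].astype(int); print(u)
b=cv2.imread("pics/side2.png")[u[1]-50:u[1]+50,u[0]-50:u[0]+50]
cv2.imwrite("pics/h1.png",np.hstack([a[:, 120:520],cv2.resize(b,(400,400))]))
E
```

```text
[0.56796407 0.15623201 0.03481957]
w 0.36879431118580047 [0.56798821 0.15610198 0.03468858] [-1.70927946 -0.38307167  5.32403423]
13.9833 0.3674379113120758 [ 0.54336731 -0.18096769  0.18993095] [ 0.16821336 -0.2228924  -0.76425986] [-0.00026195  0.02194181  0.00900085]
[345 135]
```

View pics/h1.png

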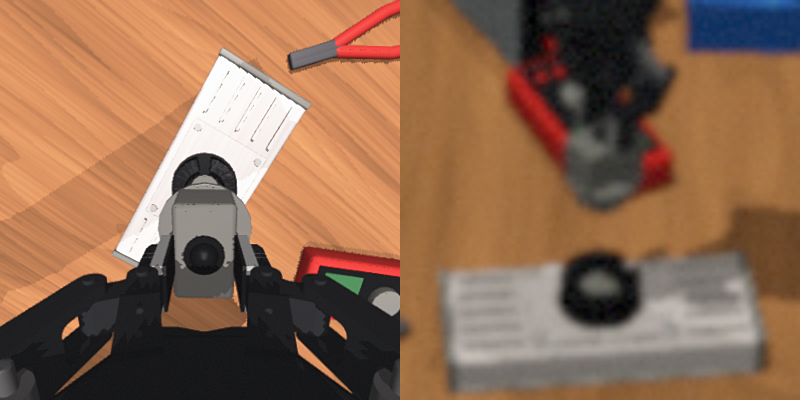

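```bash
cat >> h.py <<'E'
def F():
    s=manip.get_state(); f=np.load("f0.npy"); return s["ee_pos"],np.r_[s["force"],s["torque"]]-f,s["time_s"]
def foot(): return 1000*(0.074+0.0347-manip.get_state()["ee_pos"][2])
E
python3 - <<'E'
from h import *
xy=SOC.copy()
manip.line_to([*xy,0.112],v=0.15); manip.wait(0.2); p,f,t=F(); print(foot(),p,f.round(2),t)
for d in (3,6,8,9.5,11,13):
    hit=manip.line_to([*xy,0.1087-d/1000],v=0.02,max_force=7); p,f,t=F()
    print(d,round(foot(),2),hit,(p[:2]*1000).round(2),f.round(2),t)
    if hit: break
E
```

```text
-4.4065016168173265 [ 0.54380942 -0.18190504  0.1131065 ] [-1.01 -0.33  0.36 -0.   -0.02 -0.04] 14.95
3 3.18 False [ 542.97 -181.65] [ 0.25  1.25 -0.56 -0.04 -0.01 -0.02] 15.4167
6 6.15 False [ 542.99 -181.67] [-0.89 -0.28 -0.85 -0.   -0.   -0.04] 15.7167
8 8.13 False [ 543.02 -181.68] [ 0.16 -0.23  0.22 -0.04  0.    0.  ] 15.9667
9.5 9.42 False [ 543.23 -181.74] [-0.29 -0.28  0.17 -0.04 -0.14 -0.05] 16.2167
11 10.74 False [ 543.34 -181.83] [ 0.04 -0.23  3.64  0.05  0.01  0.03] 16.4667
13 12.88 False [ 543.32 -181.79] [-0.62  0.35  4.63 -0.04 -0.03 -0.03] 16.7167
```

```bash
python3 - <<'E'
from h import *
xy=SOC.copy()
for d in (17,21,24.5):
    hit=manip.line_to([*xy,0.1087-d/1000],v=0.02,max_force=8); p,f,t=F()
    print(d,round(foot(),2),hit,(p[:2]*1000).round(2),f.round(2),t)
    if hit: break
def yaw():
    R=Ro.from_rotvec(manip.get_state()["orientation"]).as_matrix(); return np.degrees(np.arctan2(R[1,1],R[0,1]))+90
if not hit:
    z=0.1087-0.0245
    for dy in (3,6,10,14,20):
        h=manip.line_to([*xy,z],v=0.02,attitude=down(np.radians(SLOT-dy-90)),max_force=10); p,f,t=F()
        print(dy,round(SLOT-yaw(),2),round(foot(),2),h,(p[:2]*1000).round(2),f.round(2),round(t,2))
        if h or abs(f[5])>0.4: break
E
```

```text
17 16.74 False [ 543.38 -181.8 ] [0.48 0.62 7.38 0.02 0.02 0.02] 17.0667
21 20.51 False [ 543.5  -181.82] [-1.31  0.07  8.4   0.1   0.2   0.03] 17.4167
24.5 23.83 False [ 543.55 -181.82] [-0.74 -0.2  11.78  0.15  0.3  -0.04] 17.7417
3 3.03 23.75 False [ 543.6  -181.88] [-0.46  0.55 10.3   0.08  0.27 -0.04] 17.99
6 6.03 23.75 False [ 543.61 -181.89] [-0.32  0.33 10.4   0.09  0.27  0.04] 18.24
10 10.04 23.75 False [ 543.6  -181.93] [-1.37  0.39 10.08  0.07  0.28 -0.11] 18.49
14 14.04 23.76 False [ 543.62 -181.94] [-1.3   0.68 10.35  0.13  0.22 -0.09] 18.74
20 20.05 23.73 False [ 543.65 -181.97] [-0.77  0.33  9.49  0.01  0.26 -0.05] 19.0
```

```bash
python3 - <<'E'
from h import *
xy=SOC.copy(); z=0.1087-0.0249
def yaw():
    R=Ro.from_rotvec(manip.get_state()["orientation"]).as_matrix(); return np.degrees(np.arctan2(R[1,1],R[0,1]))+90
for dy in (26,32,38,42,44,46,47):
    h=manip.line_to([*xy,z],v=0.02,attitude=down(np.radians(SLOT-dy-90)),max_force=10); manip.wait(0.1); p,f,t=F()
    print(dy,round(SLOT-yaw(),2),round(foot(),2),h,(p[:2]*1000).round(2),f.round(2),round(t,2))
    if h or abs(f[5])>0.35: break
E
```

```text
26 26.01 24.1 False [ 543.68 -181.97] [-1.53  0.15 10.4   0.07  0.19 -0.04] 19.36
32 32.01 24.09 False [ 543.69 -181.98] [-0.71 -0.27  9.98  0.04  0.18 -0.08] 19.72
38 38.02 24.1 False [ 543.7 -182. ] [-1.61  0.46  9.96  0.11  0.21 -0.06] 20.07
42 42.01 24.09 False [ 543.74 -181.96] [-1.08  0.98  9.76  0.03  0.14 -0.04] 20.43
44 44.0 24.09 False [ 543.71 -181.92] [-1.42 -0.05  9.34  0.07  0.14  0.01] 20.77
46 46.01 24.12 False [ 543.7  -181.93] [-1.65  0.36  9.57  0.08  0.22 -0.06] 21.12
47 47.0 24.09 False [ 543.72 -181.93] [-1.060e+00  2.200e-01  1.117e+01  1.000e-01  1.400e-01 -1.000e-02] 21.48
```

```bash
python3 - <<'E'
from h import *
xy=np.array([0.5435,-0.1818])
for d in (23,22,21,20.3,19.7,19):
    z=0.1087-d/1000
    h=manip.line_to([*xy,z],v=0.01,max_force=9); manip.wait(0.1); p,f,t=F()
    print(d,round(foot(),2),h,(p[:2]*1000).round(2),f.round(2),round(t,2))
    if f[2]<0: break
E
```

```text
23 22.4 False [ 543.86 -181.92] [-1.1   0.62  9.37  0.08  0.28  0.03] 21.92
22 21.46 False [ 543.78 -181.96] [-0.92 -0.16  8.9   0.11  0.22  0.04] 22.27
21 20.51 False [ 543.75 -181.93] [-0.96  0.7   8.15  0.07  0.24  0.01] 22.62
20.3 20.1 False [ 543.6  -181.88] [-0.22 -0.4   7.17  0.03  0.14 -0.01] 22.97
19.7 19.92 False [ 543.45 -181.82] [ 1.18 -0.52  1.59 -0.21 -0.34 -0.01] 23.32
19 19.69 False [ 543.22 -181.76] [  5.1   -1.67 -10.66  -0.44  -1.12   0.03] 23.67
```

```bash
python3 - <<'E'
from h import *
p,_,_=F(); xy=p[:2]
manip.line_to([0.5435,-0.1818,0.1087-0.0199],v=0.01); manip.wait(0.1); print(F())
manip.gripper_to(1.0); manip.wait(0.2); p,f,t=F(); print(p,f.round(2),t)
manip.line_to([p[0],p[1],0.2],v=0.12)
pos,o=lookdown((0.5431,-0.1817),0.121,0.235,np.radians(-90-9)); manip.movep(pos,o); manip.wait(0.3)
P,im=shot("wrist","fin"); np.savez("fin.npz",k=P[0],D=P[1],R=P[2],t=P[3])
print(manip.get_state()["time_s"],manip.get_state()["ee_pos"])
# retreat, then outside views
manip.movep([0.567,0.0,0.25],down(np.radians(-99)))
P,im=load("fin"); A=topdown(P,im,SOC,0.121,0.06)
B=[]
for c in("side","scene"):
    P,im=shot(c,c+"f"); u=proj(P,[[*SOC,0.07]])[0].astype(int)
    B.append(cv2.resize(cv2.imread("pics/%sf.png"%c)[u[1]-40:u[1]+40,u[0]-40:u[0]+40],(200,200),interpolation=cv2.INTER_CUBIC))
    W=cv2.imread("pics/%sf.png"%c)
cv2.imwrite("pics/fin_all.png",np.hstack([A,cv2.resize(np.vstack(B),(200,400))]))
E
```

```text
(array([ 0.54341875, -0.18182456,  0.08884239]), array([ 1.47586659, -0.61013369, -1.72453763, -0.22969408, -0.44553434,
        0.06112751]), 24.0167)
[ 0.54350851 -0.18179734  0.08880346] [ 0.34  1.3   0.01  0.   -0.05 -0.02] 24.7917
26.7583 [ 0.5120663  -0.17718423  0.17381669]
```

View pics/fin_all.png

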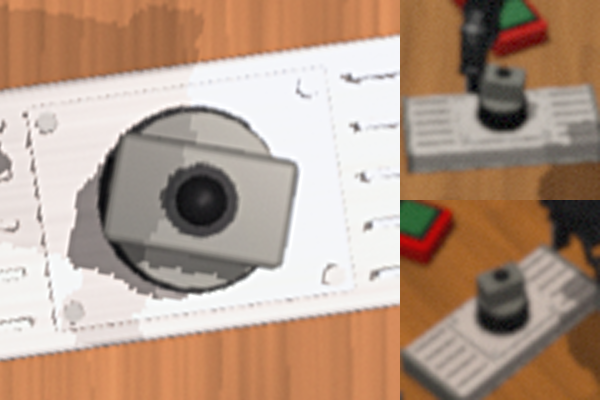

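View pics/scenef.png

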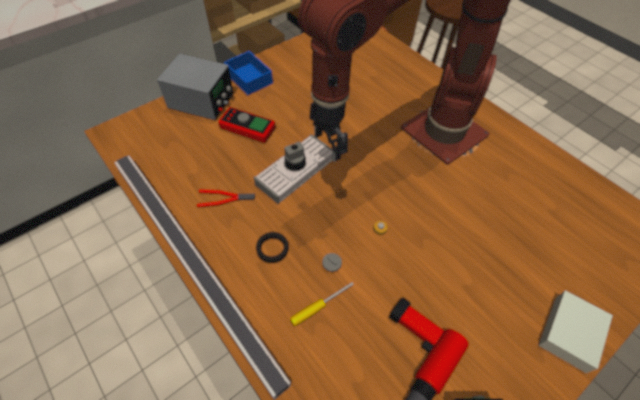

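The module sits centred, about (200,200) in the straight-down view, and upright. Its yaw is about -8.4°, which matches slot minus 46°. In the scene picture the cap (332,262), gland (380,228), tape, pliers and the rest are where they started. Handing in.

```bash
python3 -c "
from plant import manip
s=manip.get_state(); print(s['time_s'],s['ee_pos'],s['force']); manip.close_job()"
```

```text
27.6833 [ 0.5665528 -0.001733   0.2497981] [ 0.28622695  0.03072682 -0.59983103]
the job is handed in; nothing more can be done
```

The module is locked in the socket, upright, and the job is handed in at about 28 s of the 72 s allowed. I found the module and the slots from straight-down wrist views; the slots lie at about 37.7° in the world frame. I gripped the block, pushed down against the spring with about 10–12 N, turned 47° clockwise and let it up.

- **Lock:** the foot rose to about 20 mm below the rim. Raising the tool a little further met about -11 N, so the lugs were holding it down. No stop torque was felt.
- **After release:** the wrist, side and scene views show the module centred and upright at about -8.4°, as expected for a locked module. The bystanders look unmoved in the scene view, and the gripper is clear.
- **Differences:** none of my checks failed. The socket rim measured about 67 mm across in the images against the stated 74 mm, but the bore came out right at about 42 mm. In the final view the block appeared about 4% small, which I put down to its rounded corners and image resolution.

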